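# Put the tape roll away in its tin and clamp the keyed lid down

### The arm

A 7-joint arm with a two-finger parallel gripper is mounted at the origin on the work surface. World frame = base frame: x ahead of the robot, y to its left, z up, the work surface at z = 0. Lengths are in m, angles in rad, forces in N, time in s.
With the tool pointing down it reaches from about 0.425 to 0.925 m from the base axis. Payload 6.8 kg.
Tool frame: the origin (TCP) lies at the very end of the fingers, on their centre line; the grasp point (between the pads) lies 19 mm behind it; z points along the fingers, x is the direction in which the jaws open and shut, and the axes are right-handed (so a half turn about z gives the same grasp; the last joint's range is limited). The gripper opens to 85 mm and grips with 20 to 120 N. Pads are 22 mm wide; open, the fingers measure 114 mm over their backs; the gripper's body (76 mm by 85 mm) begins 54 mm behind the grasp point. The pads swing forward as they close: fully open they stand 13 mm farther back than shut.
Start: joints at [-1.375, 0.477, 0.022, 1.555, -0.011, 1.109, -0.083], TCP at [0.202, 0.644, 0.231] pointing down, gripper open.
Joint ranges: [-2.96, 2.96], [-0.34, 2.1], [-1.41, 1.46], [0.24, 2.44], [-1.37, 4.51], [0.17, 1.92], [-2.96, 2.96]. Speed limits (rad/s): [2.39, 2.39, 3.14, 3.14, 3.14, 3.14, 3.14].

### API

Orientations are given as a rotation vector (axis times angle).
In Python, from bench import get_obs, imaging, hand_in gives the robot as it stands.
- The arm moves only by the tool send_rows, never from a script. Its argument "motion" is a list of rows, each an object with "dp": the shift along the world's x, y, z in m, a list of three; "rot": the turn, a rotation vector about the world's x, y, z in rad, a list of three; "grip": the finger opening in m, from 0 to 0.0854. In form: [{"dp": [dx, dy, dz], "rot": [ax, ay, az], "grip": grip}, ...]. A call has 1 to 20 rows; each row shifts and turns the pose as measured when the row begins; what a row does not reach is not made up. A row lasts 1/8 s, in which the tool goes at most 62.5 mm and 10.7 degrees, less where a joint would pass 70% of its speed; a pose out of reach is approached as far as the arm can. A call is refused whole if a number of a shift passes 0.0625 or a number of a turn 0.188, either way. A call with a gripper value outside its range is refused whole. The fingers move at their own pace and stop on an object; "grip_force" is the grip in N (left out, the last holds). Time passes only in rows, so rows that do not move let the fingers close. It gives the time, the measured TCP pose, the force and the opening at its end, in the units of the state.
- get_obs(): the state, without advancing time (a new reading comes with each control period).
- imaging.grab_frame(name): name is "side" or "top"; returns a dict with "img" (420x560x3 uint8, red, green, blue), "fx", "fy", "cx", "cy" (pixels), "R" (3x3) and "t" (3): a world point X has camera coordinates R X + t. Camera axes: x right, y down, z forward; pixel columns grow to the right and rows downward; lengths in m; the calibration is good to about 2 mm. A picture is of the moment at which its call begins. There is no depth.
- hand_in(): hands the job in, once; it reports no verdict.
The state is a dict: "clock": time; "joints": joint angles; "qvel": joint speeds; "tau": joint torques, N m; "tcp_pos": TCP position; "orientation": TCP orientation; "contact_force": force on the tool from outside, world axes, zero at the start; "moment": the same for the moment, N m; "grip_width": finger opening in m.
Only numpy, scipy, OpenCV 4.12 (cv2) and the standard library are available. Lean on these libraries where they do the work, as an engineer would, in place of code of your own. Each camera call takes 0.05 s, during which the arm holds its last target. There are 200 camera calls.

### The job

Lift the roll of paper tape straight up off its spindle and lay it flat inside the open tin on the closing board. Put the keyed lid on the tin and turn it by feel until its tabs drop into the notches and it sits fully home, then swing the clamp lever over and press it down firmly onto the lid's grip. Leave the dish, the spoon and the bell where they are.

Things in the scene. Friction and masses are not known exactly. Their poses are not given: they have to be found in the camera images.
- station: Fixed wooden closing board, 150 x 225 x 10 mm, carrying an open aluminium tin (120 mm outer, 108 mm bore diameter, inner floor 14 mm above the counter) and, beside it, a steel clamp bracket (40 mm wide, at y = 92 to 118 mm, 128 mm high). Origin on the counter under the tin's axis; z up; +y points from the tin to the bracket.
- tin_mouth (a point): Centre of the tin's mouth, level with the rim's top (75 mm above the counter), axes as the board's. The rim has five notches, 72 degrees apart, each 23 degrees wide and 10 mm deep. Their angle about the tin's axis varies and is NOT given by this pose: see or feel it.
- lid: Loose round lid, 0.25 kg. Origin under the centre of its plug; z up. Plug 102 mm diameter, z = 0 to 14 mm, lower edge chamfered; plate 122 mm diameter, z = 14 to 18 mm; five tabs under the plate's edge, 72 degrees apart (first on +x), 16 mm wide, z = 6 to 14 mm. Origin is 6 mm below the tin's mouth with the tabs on top of the rim, 14 mm below when home.
- roll: Loose roll of paper tape, 62 mm outer diameter, 29 mm bore, 40 mm high (core 41 mm). Origin at the centre of its underside; z along its axis. It starts on the spindle's foot.
- spindle: Fixed upright spindle that holds the roll: foot 90 mm diameter, 8 mm thick; post 18 mm diameter, its tip 66 mm above the counter. Origin under its centre.
- clamp (a joint): Angle of the stiff clamp lever (rad): 0 = level over the tin, pad resting on the grip bar of a lid that is home; about 2 = swung up, leaning back away from the tin. It stays where it is left; moving it takes about 4 N at the handle. With the lid not home it stops at about 0.08.
- clamp_hinge (a point): Clamp hinge axis, 105 mm from the tin's axis on the station's +y side, 117 mm above the counter; the axis is level, along the station's x.
- clamp_grip (a point): Middle of the lever's black round handle (18 mm diameter, 55 mm long), 130 mm from the hinge axis; the lever ends 160 mm from it. The lever bar is 16 mm wide and 8 mm thick; a pad 26 mm in diameter, 105 mm from the hinge, reaches 10 mm below the bar's centre line.
- dish: Bystander: glazed clay dish, 100 mm diameter, 32 mm high. Origin under its centre.
- spoon: Bystander: steel tasting spoon, 150 mm long, lying on the counter. Origin at its middle, underneath.
- bell: Bystander: brass-look bell, 60 mm diameter, 75 mm high. Origin under its centre.
- lid_grip (a point): Centre of the lid's wooden grip bar, 32 mm above the lid's origin. The bar lies along the lid's x: 70 mm long, 16 mm wide, 28 mm high.
Things that resemble listed ones, but are neither listed nor needed, are in the scene too. There is more than one size of the lid; the job needs the largest. Of the things like the roll, leave any that is purple; of the rest the smaller one is meant.

How it is judged:
By the outcome, as a careful person would: the job done as asked, in the order asked, and still so for the second after the job is handed in, with the robot touching nothing.
It also fails if it takes over 72 s, if anything falls off the work surface, if the arm or the gripper's body presses on something with over 40 N, if the wrist force passes 120 N, or if a joint passes its speed limit or range.

## Working session

There is one attempt and no reset: what is moved stays moved. The work goes in short steps, Python scripts to look and compute and a tool call to move; the robot and the scene stay as the last step left them, time stands still between calls to the robot, and variables do not carry over. Pictures are saved under pics/ and viewed, about 8 in all and at most 12, crops included, and the job is handed in when it is done.

Besides the shell and the picture viewer there is one more tool, called after ">>>" as name(argument=value, ...), one argument or row to a line, values as JSON. send_rows: Moves the arm, as the interface text tells. Its arguments: {"type":"object","properties":{"motion":{"type":"array","items":{"type":"object","properties":{"dp":{"type":"array","items":{"type":"number"}},"rot":{"type":"array","items":{"type":"number"}},"grip":{"type":"number"}}}},"grip_force":{"type":"number"}},"required":["motion"]}

```bash
ls; mkdir -p pics; cat > h.py <<'E'
import cv2,numpy as np,pickle
from bench import get_obs,imaging,hand_in
def grab(n,tag):
    f=imaging.grab_frame(n); pickle.dump(f,open(f'pics/{tag}.pkl','wb')); return f
def load(tag): return pickle.load(open(f'pics/{tag}.pkl','rb'))
def proj(f,X):
    c=np.array(f['R'])@np.array(X)+np.array(f['t']); return np.array([f['fx']*c[0]/c[2]+f['cx'],f['fy']*c[1]/c[2]+f['cy']])
def ray(f,u,v,z):
    R=np.array(f['R']);o=-R.T@np.array(f['t']); d=R.T@np.array([(u-f['cx'])/f['fx'],(v-f['cy'])/f['fy'],1]); return o+d*(z-o[2])/d[2]
def crop(f,x0,y0,x1,y1,s,name):
    i=cv2.resize(f['img'][y0:y1,x0:x1],None,fx=s,fy=s,interpolation=cv2.INTER_CUBIC); cv2.imwrite('pics/'+name,i[:,:,::-1])
E
python3 - <<'E'
from h import *
t=grab('top','t0');s=grab('side','s0')
crop(t,0,0,560,420,1.42,'t0.png');crop(s,0,0,560,420,1.42,'s0.png')
for f in(t,s): print(-np.array(f['R']).T@np.array(f['t']),f['fx'],f['cx'],f['cy'],np.round(f['R'],2).tolist())
print(get_obs())
E
```

```text
pics
[ 0.32523481 -0.15447518  1.11316416] 403.0447432859853 279.14472451804886 209.95890593715157 [[-0.01, -1.0, -0.03], [-0.98, 0.02, -0.18], [0.18, 0.02, -0.98]]
[ 0.34595438 -1.10170074  0.73626832] 432.75410484479335 278.1101150717959 204.15844407374385 [[0.99, -0.14, 0.01], [-0.07, -0.54, -0.84], [0.12, 0.83, -0.54]]
{'clock': 0.1, 'joints': array([-1.37507618,  0.47773306,  0.02236771,  1.55632386, -0.01151638,
        1.10927937, -0.08307883]), 'qvel': array([ 0.00071848, -0.001259  , -0.00150157, -0.00240561, -0.00095365,
       -0.00033172, -0.0010638 ]), 'tau': array([ 4.26351922e-03, -5.97754097e+01,  1.61371004e+00, -2.81953937e+01,
        1.28402200e-02,  5.14561980e-03,  7.22070297e-06]), 'tcp_pos': array([0.20180358, 0.64358925, 0.23042506]), 'orientation': array([ 2.53116747e+00,  1.85909173e+00, -1.93295246e-03]), 'contact_force': array([0.139559  , 0.00235986, 0.91717803]), 'moment': array([-0.02536921,  0.02155221,  0.03302934]), 'grip_width': 0.08535710129676628}
```

View pics/t0.png

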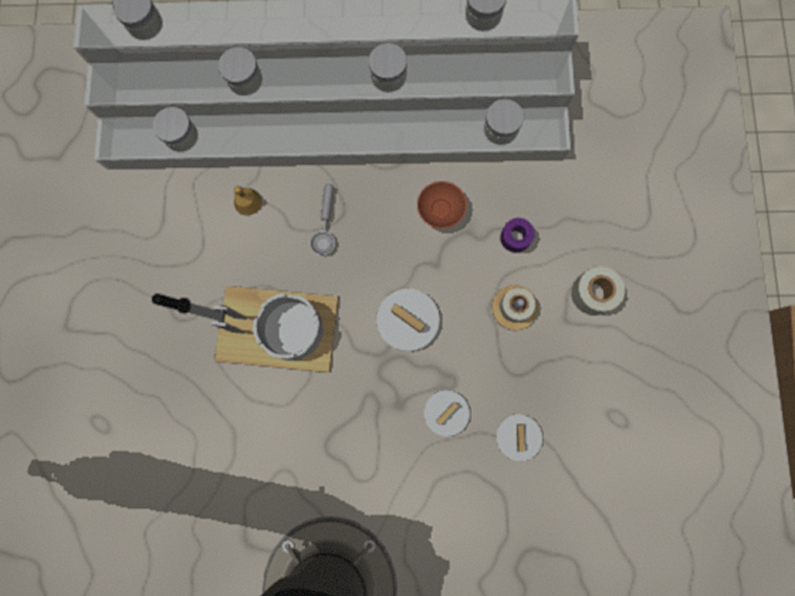

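View pics/s0.png

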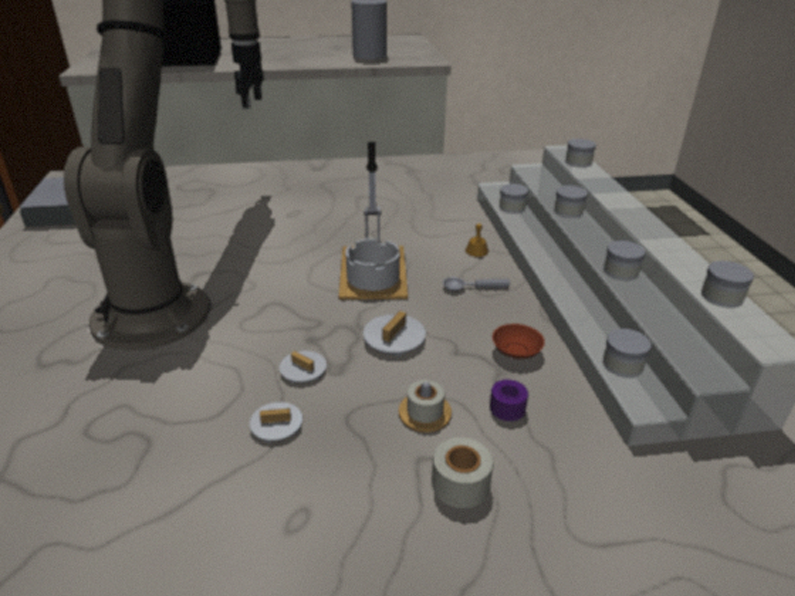

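Top view (0.704x to get camera pixels):
- **Roll-like:** cream one on the spindle at (517,305), bigger cream at (600,290), purple at (518,235). The smaller non-purple one is on the spindle, so that is the roll.
- **Lids:** (408,320), (447,413) and (520,437). The largest is at (408,320).
- **Tin:** (288,327), with its clamp pointing left (+y).

I'll confirm in a crop.

```bash
python3 - <<'E'
from h import *
t=load('t0')
a=cv2.resize(t['img'][190:275,100:250],None,fx=5.2,fy=5.2,interpolation=cv2.INTER_CUBIC)[:,:780]
b=cv2.resize(t['img'][195:260,255:405],None,fx=5.2,fy=5.2,interpolation=cv2.INTER_CUBIC)[:,:780]
im=np.vstack([a,b])
im=im[:800];im=cv2.resize(im,None,fx=.76,fy=.76);print(im.shape, a.shape)
cv2.imwrite('pics/c1.png',im[:,:,::-1])
E
```

```text
(593, 593, 3) (442, 780, 3)
```

View pics/c1.png

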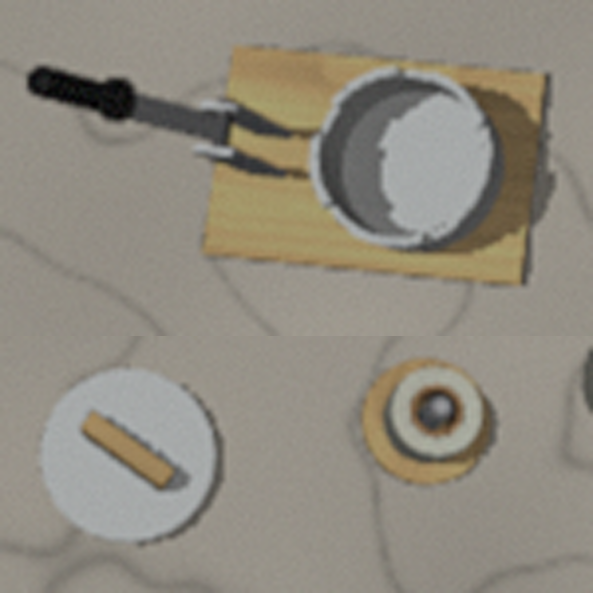

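```bash
cat >> h.py <<'E'
def circ(c,r,z,n=72,a0=0):
    a=np.linspace(0,2*np.pi,n,endpoint=False)+a0
    return np.c_[c[0]+r*np.cos(a),c[1]+r*np.sin(a),np.full(n,z)]
E
python3 - <<'E'
from h import *
t=load('t0');s=load('s0');k=3.953
T=lambda x,y,z:ray(t,100+x/k,190+y/k,z)[:2]
B=lambda x,y,z:ray(t,255+x/k,195+(y-336)/k,z)[:2]
tin=T(407,158,.075);print('tin',tin)
c=[T(233,45,.01),T(550,73,.01),T(525,285,.01),T(203,253,.01)]
print('board',c,'len',np.linalg.norm(c[0]-c[1]),np.linalg.norm(c[1]-c[2]))
for a,b in((c[1],c[0]),(c[2],c[3])): d=b-a;print('yaw y-axis',np.degrees(np.arctan2(d[1],d[0])))
lid=B(128,454,.016);print('lid',lid)
g0=B((97+82)/2,(410+432)/2,.046);g1=B((160+173)/2,(487+465)/2,.046);d=g1-g0;print('grip',(g0+g1)/2,np.linalg.norm(d),np.degrees(np.arctan2(d[1],d[0])))
roll=B(436,412,.048);print('roll',roll,'foot',B(428,421,.008))
# overlays
def draw(f,im,x0,y0,sc,pts,col):
    for p in pts:
        q=(proj(f,p)-[x0,y0]+.5)*sc-.5; cv2.circle(im,tuple(np.round(q).astype(int)),0,col,-1)
def view(f,x0,y0,x1,y1,sc):
    im=np.ascontiguousarray(cv2.resize(f['img'][y0:y1,x0:x1],None,fx=sc,fy=sc,interpolation=cv2.INTER_CUBIC))
    draw(f,im,x0,y0,sc,circ(tin,.060,.075,180),(255,0,0));draw(f,im,x0,y0,sc,circ(lid,.061,.018,180),(255,0,0))
    draw(f,im,x0,y0,sc,circ(roll,.031,.048,120),(255,0,0));draw(f,im,x0,y0,sc,circ(roll,.045,.008,120),(0,255,0))
    return im
a=view(t,160,190,400,260,3.3); b=view(s,230,160,330,310,3.3)
W=800;im=np.zeros((a.shape[0]+355,W,3),np.uint8);im[:a.shape[0],:a.shape[1]]=a
sa=view(s,235,165,310,255,3.9);sb=view(s,250,215,330,305,3.9)
im[a.shape[0]:a.shape[0]+351,:sa.shape[1]]=sa[:351];im[a.shape[0]:a.shape[0]+351,310:310+sb.shape[1]]=sb[:351]
cv2.imwrite('pics/o1.png',im[:,:,::-1])
# rim profile
for nm,f in(('t',t),('s',s)):
    g=cv2.cvtColor(f['img'],6+1).astype(np.float32)
    P=[]
    for dr in(.0555,.057,.0585):
        uv=np.array([proj(f,p) for p in circ(tin,dr,.075,120)],np.float32); P.append(cv2.remap(g,uv[None,:,0],uv[None,:,1],1)[0])
    print(nm,np.round(np.mean(P,0)).astype(int).tolist())
E
```

```text
tin [0.46481068 0.07025933]
board [array([0.55645355, 0.21086364]), array([ 0.53262603, -0.01580764]), array([0.38409059, 0.00042281]), array([0.40892303, 0.22553151])] len 0.22792020163486723 0.14941955806866547
yaw y-axis 83.99914783223565
yaw y-axis 83.70497562584278
lid [ 0.48362096 -0.14985461]
grip [ 0.4831192  -0.14993769] 0.06424527433520366 -126.65130756001209
roll [ 0.5045986  -0.35812575] foot [ 0.50503735 -0.35989756]
t [149, 129, 99, 99, 103, 105, 99, 89, 92, 91, 87, 86, 86, 80, 83, 83, 79, 83, 101, 112, 109, 108, 110, 106, 92, 83, 79, 76, 75, 75, 77, 77, 77, 82, 85, 87, 97, 107, 110, 108, 96, 131, 148, 144, 148, 150, 154, 159, 159, 162, 162, 162, 162, 162, 157, 152, 145, 134, 131, 129, 125, 115, 110, 95, 78, 85, 90, 103, 100, 102, 100, 96, 91, 81, 78, 77, 78, 77, 80, 79, 78, 77, 75, 78, 78, 80, 78, 74, 78, 78, 85, 92, 96, 99, 93, 90, 96, 99, 81, 85, 109, 115, 111, 119, 129, 130, 137, 148, 155, 159, 162, 163, 163, 160, 160, 155, 158, 158, 151, 150]
s [82, 78, 82, 87, 89, 90, 89, 91, 91, 92, 92, 93, 96, 98, 98, 103, 113, 120, 125, 121, 106, 94, 90, 96, 101, 103, 104, 106, 104, 104, 105, 103, 104, 105, 106, 106, 107, 110, 109, 105, 107, 114, 123, 129, 130, 128, 128, 128, 131, 134, 132, 132, 134, 134, 132, 131, 130, 127, 124, 122, 120, 117, 113, 110, 103, 96, 91, 84, 83, 86, 89, 98, 102, 103, 104, 101, 97, 95, 96, 98, 99, 100, 100, 100, 106, 103, 100, 98, 102, 101, 95, 90, 84, 84, 83, 84, 84, 84, 88, 95, 100, 102, 105, 107, 106, 109, 113, 112, 114, 114, 116, 116, 117, 118, 115, 111, 104, 96, 92, 86]
```

View pics/o1.png

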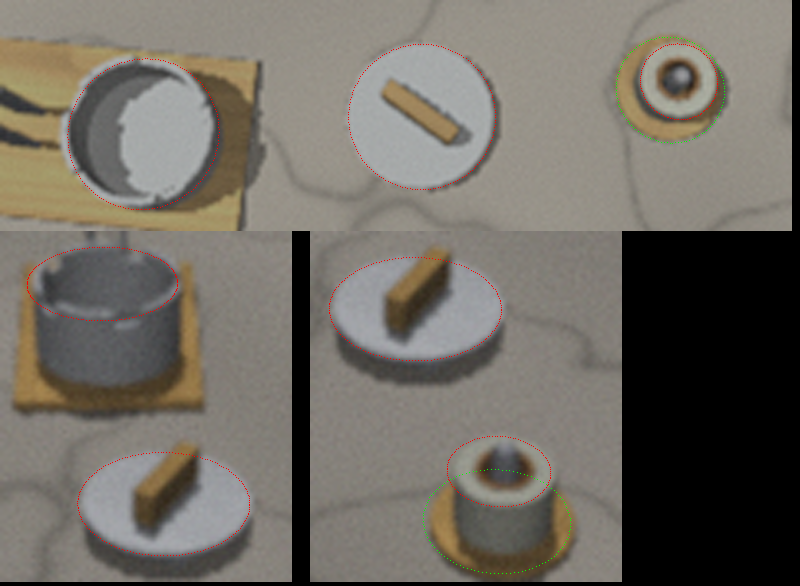

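The overlays agree within about 3 mm: tin (0.466,0.070), lid (0.484,-0.150) with its bar at 53°, roll (0.506,-0.358). The crop also confirms the roll on the spindle and the largest lid. I'm moving to the roll, high over the clamp.

>>> send_rows(
  motion=[
    {"dp":[0,0,0.06],"rot":[0,0,-0.09],"grip":0.085},
    {"dp":[0,0,0.06],"rot":[0,0,-0.09],"grip":0.085},
    {"dp":[0.043,-0.042,0.02],"rot":[0,0,-0.09],"grip":0.085},
    {"dp":[0.043,-0.042,0],"rot":[0,0,-0.09],"grip":0.085},
    {"dp":[0.043,-0.042,0],"rot":[0,0,-0.09],"grip":0.085},
    {"dp":[0.043,-0.042,0],"rot":[0,0,-0.09],"grip":0.085},
    {"dp":[0.043,-0.042,0],"rot":[0,0,-0.09],"grip":0.085},
    {"dp":[0.043,-0.042,0],"rot":[0,0,-0.09],"grip":0.085},
    {"dp":[0.043,-0.042,0],"rot":[0,0,-0.09],"grip":0.085},
    {"dp":[0.008,-0.05,0],"rot":[0,0,-0.09],"grip":0.085},
    {"dp":[0.008,-0.05,0],"rot":[0,0,-0.09],"grip":0.085},
    {"dp":[0.008,-0.05,0],"rot":[0,0,-0.09],"grip":0.085},
    {"dp":[0.008,-0.05,0],"rot":[0,0,-0.09],"grip":0.085},
    {"dp":[0.008,-0.05,0],"rot":[0,0,-0.09],"grip":0.085},
    {"dp":[0.008,-0.05,0],"rot":[0,0,-0.09],"grip":0.085},
    {"dp":[0.008,-0.05,0],"rot":[0,0,-0.09],"grip":0.085},
  ],
  grip_force=30,
)

```text
clock: 2.1
tcp_pos: [0.5598, -0.0208, 0.3662]
orientation: [-3.122, 0.33, 0.021]
contact_force: [0.8, 0.5, 0.8]
grip_width: 0.0851
```

>>> send_rows(
  motion=[
    {"dp":[-0.0077,-0.048,-0.02],"rot":[0,0,-0.057],"grip":0.085},
    {"dp":[-0.0077,-0.048,-0.02],"rot":[0,0,-0.057],"grip":0.085},
    {"dp":[-0.0077,-0.048,-0.02],"rot":[0,0,-0.057],"grip":0.085},
    {"dp":[-0.0077,-0.048,-0.03],"rot":[0,0,-0.057],"grip":0.085},
    {"dp":[-0.0077,-0.048,-0.03],"rot":[0,0,-0.057],"grip":0.085},
    {"dp":[-0.0077,-0.048,-0.04],"rot":[0,0,-0.057],"grip":0.085},
    {"dp":[-0.0077,-0.048,-0.04],"rot":[0,0,-0.057],"grip":0.085},
    {"dp":[0,0,-0.05],"rot":[0,0,0],"grip":0.085},
    {"dp":[0,0,0],"rot":[0,0,0],"grip":0.085},
  ],
)

```text
clock: 3.22
tcp_pos: [0.5014, -0.367, 0.1101]
orientation: [-2.985, 0.969, 0.021]
contact_force: [0.1, 0.6, 0.3]
grip_width: 0.0851
```

```bash
cat >> h.py <<'E'
from scipy.spatial.transform import Rotation as Ro
def st():
    o=get_obs();R=Ro.from_rotvec(o['orientation']).as_matrix()
    print(round(o['clock'],2),np.round(o['tcp_pos'],4),'yaw',round(np.degrees(np.arctan2(R[1,0],R[0,0])),1),'zaxis',np.round(R[:,2],3),'F',np.round(o['contact_force'],1),'M',np.round(o['moment'],2),'g',round(o['grip_width'],4))
    return o
E
python3 -c "
from h import *
o=st();print(o['joints'])"
```

```text
3.23 [ 0.5014 -0.367   0.1101] yaw -36.0 zaxis [-0.012  0.007 -1.   ] F [0.1 0.6 0.3] M [-0.01 -0.04 -0.03] g 0.0851
[ 0.05410131  0.62281619  0.67396971  1.81417167 -0.48556761  0.89140144
  0.32727824]
```

>>> send_rows(
  motion=[
    {"dp":[0.005,0.009,0],"rot":[-0.007,-0.012,0],"grip":0.085},
    {"dp":[0,0,-0.04],"rot":[0,0,0],"grip":0.085},
    {"dp":[0,0,-0.04],"rot":[0,0,0],"grip":0.085},
    {"dp":[0,0,-0.015],"rot":[0,0,0],"grip":0.085},
    {"dp":[0,0,0],"rot":[0,0,0],"grip":0.06},
    {"dp":[0,0,0],"rot":[0,0,0],"grip":0.05},
    {"dp":[0,0,0],"rot":[0,0,0],"grip":0.05},
    {"dp":[0,0,0],"rot":[0,0,0],"grip":0.05},
    {"dp":[0,0,0],"rot":[0,0,0],"grip":0.05},
  ],
)

```text
clock: 4.35
tcp_pos: [0.5183, -0.3563, 0.0282]
orientation: [2.992, -0.957, 0.037]
contact_force: [0.0, 0.3, -1.7]
grip_width: 0.0616
```

```bash
python3 -c "
from h import *
o=st()"
```

```text
4.35 [ 0.5183 -0.3563  0.0282] yaw -35.5 zaxis [ 0.023 -0.007 -1.   ] F [ 0.   0.3 -1.7] M [0.05 0.16 0.01] g 0.0616
```

```bash
python3 - <<'E'
from h import *
o=st()
t=grab('top','t1');s=grab('side','s1')
out=[]
for f,(x0,y0,x1,y1) in((t,(300,150,440,270)),(s,(250,220,390,340))):
    im=np.ascontiguousarray(cv2.resize(f['img'][y0:y1,x0:x1],None,fx=2.85,fy=2.85,interpolation=cv2.INTER_CUBIC))
    for z,c in((o['tcp_pos'][2],(255,0,0)),(.048,(0,255,0))):
        q=(proj(f,[*o['tcp_pos'][:2],z])-[x0,y0]+.5)*2.85;cv2.circle(im,tuple(np.int32(q)),3,c,-1)
    for p in circ((.506,-.358),.045,.008,90):
        q=(proj(f,p)-[x0,y0]+.5)*2.85;cv2.circle(im,tuple(np.int32(q)),0,(255,0,0),-1)
    out.append(im)
cv2.imwrite('pics/g1.png',np.hstack(out)[:,:,::-1])
E
```

```text
4.35 [ 0.5183 -0.3563  0.0282] yaw -35.5 zaxis [ 0.023 -0.007 -1.   ] F [ 0.   0.3 -1.7] M [0.05 0.16 0.01] g 0.0616
```

View pics/g1.png

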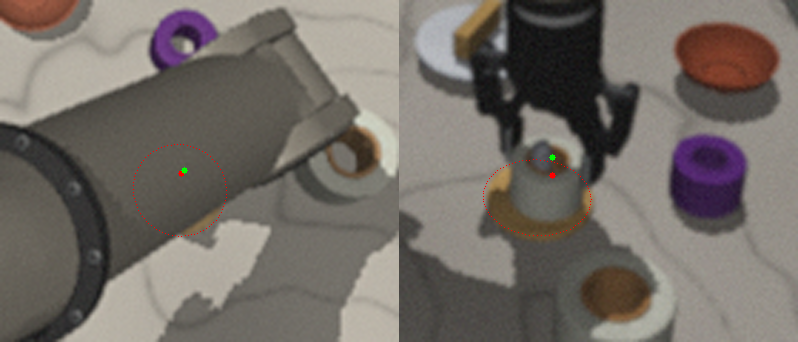

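>>> send_rows(
  motion=[
    {"dp":[0,0,0],"rot":[0.007,-0.023,0],"grip":0.085},
    {"dp":[0,0,0],"rot":[0,0,0],"grip":0.085},
    {"dp":[0,0,0],"rot":[0,0,0],"grip":0.085},
  ],
)

```text
clock: 4.82
tcp_pos: [0.5188, -0.3573, 0.0285]
orientation: [-2.978, 0.954, -0.073]
contact_force: [1.2, 0.2, 0.1]
grip_width: 0.0848
```

```bash
python3 -c "
from h import *
o=st()"
```

```text
4.83 [ 0.5188 -0.3573  0.0285] yaw -35.6 zaxis [ 0.049 -0.001 -0.999] F [1.2 0.2 0.1] M [ 0.02  0.05 -0.  ] g 0.0848
```

>>> send_rows(
  motion=[
    {"dp":[-0.006,0,0],"rot":[0,0.025,0],"grip":0.085},
    {"dp":[-0.005,0,0],"rot":[0,0.02,0],"grip":0.085},
    {"dp":[0,0,0],"rot":[0,0,0],"grip":0.085},
  ],
)

```text
clock: 5.2
tcp_pos: [0.5073, -0.3573, 0.0286]
orientation: [2.991, -0.958, 0.002]
contact_force: [0.2, 0.0, 1.1]
grip_width: 0.0849
```

```bash
python3 -c "
from h import *
o=st()"
```

```text
5.2 [ 0.5073 -0.3573  0.0286] yaw -35.5 zaxis [ 0.001 -0.002 -1.   ] F [0.2 0.  1.1] M [-0.06 -0.01  0.04] g 0.0849
```

>>> send_rows(
  motion=[
    {"dp":[0,0,-0.008],"rot":[0,0,0],"grip":0.085},
    {"dp":[0,0,-0.006],"rot":[0,0,0],"grip":0.085},
    {"dp":[0,0,0],"rot":[0,0,0],"grip":0.07},
    {"dp":[0,0,0],"rot":[0,0,0],"grip":0.055},
    {"dp":[0,0,0],"rot":[0,0,0],"grip":0.05},
    {"dp":[0,0,0],"rot":[0,0,0],"grip":0.05},
  ],
)

```text
clock: 5.95
tcp_pos: [0.5076, -0.3573, 0.0138]
orientation: [2.991, -0.958, 0.002]
contact_force: [0.4, -1.2, -0.5]
grip_width: 0.0622
```

```bash
python3 -c "
from h import *
o=st()"
```

```text
5.95 [ 0.5076 -0.3573  0.0138] yaw -35.5 zaxis [ 0.001 -0.001 -1.   ] F [ 0.4 -1.2 -0.5] M [-0.02 -0.03  0.01] g 0.0622
```

>>> send_rows(
  motion=[
    {"dp":[0,0,0.02],"rot":[0,0,0],"grip":0.05},
    {"dp":[0,0,0.04],"rot":[0,0,0],"grip":0.05},
    {"dp":[0,0,0.04],"rot":[0,0,0],"grip":0.05},
    {"dp":[0,0,0.04],"rot":[0,0,0],"grip":0.05},
    {"dp":[-0.002,0.025,0.01],"rot":[0,0,0],"grip":0.05},
    {"dp":[-0.004,0.045,0],"rot":[0,0,0],"grip":0.05},
    {"dp":[-0.004,0.045,0],"rot":[0,0,0],"grip":0.05},
    {"dp":[-0.004,0.045,0],"rot":[0,0,0],"grip":0.05},
    {"dp":[-0.004,0.045,0],"rot":[0,0,0],"grip":0.05},
    {"dp":[-0.004,0.045,0],"rot":[0,0,0],"grip":0.05},
    {"dp":[-0.004,0.045,0],"rot":[0,0,0],"grip":0.05},
    {"dp":[-0.004,0.045,0],"rot":[0,0,0],"grip":0.05},
    {"dp":[-0.004,0.04,0],"rot":[0,0,0],"grip":0.05},
    {"dp":[-0.003,0.02,0],"rot":[0,0,0],"grip":0.05},
    {"dp":[0,0,0],"rot":[0,0,0],"grip":0.05},
  ],
)

```text
clock: 7.82
tcp_pos: [0.4671, 0.0506, 0.1855]
orientation: [-2.98, 0.969, -0.023]
contact_force: [0.3, -0.1, -0.7]
grip_width: 0.0617
```

```bash
python3 - <<'E'
from h import *
o=st()
s=grab('side','s2')
tin=(.466,.070)
x0,y0,x1,y1,k=210,110,350,230,5
im=np.ascontiguousarray(cv2.resize(s['img'][y0:y1,x0:x1],None,fx=k,fy=k,interpolation=cv2.INTER_CUBIC))
for z,r in((.075,.06),(.01,.06),(.075,.054)):
  for p in circ(tin,r,z,90):
    q=(proj(s,p)-[x0,y0]+.5)*k;cv2.circle(im,tuple(np.int32(q)),0,(255,0,0),-1)
q=(proj(s,o['tcp_pos'])-[x0,y0]+.5)*k;cv2.circle(im,tuple(np.int32(q)),3,(0,255,0),-1)
cv2.imwrite('pics/s2.png',im[:,:,::-1])
E
```

```text
7.83 [0.4671 0.0506 0.1855] yaw -36.0 zaxis [ 0.016  0.002 -1.   ] F [ 0.3 -0.1 -0.7] M [-0.    0.02  0.06] g 0.0617
```

View pics/s2.png

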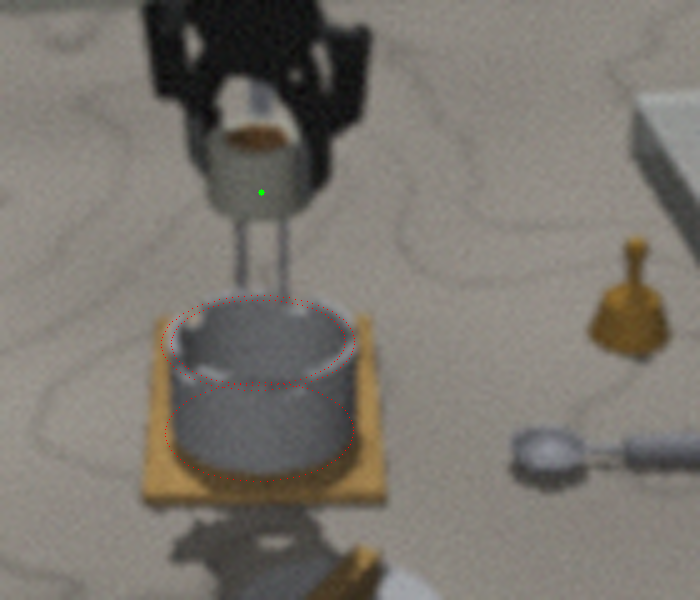

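>>> send_rows(
  motion=[
    {"dp":[0,0.012,0],"rot":[0,0.016,0],"grip":0.05},
    {"dp":[0,0.0075,-0.02],"rot":[0,0,0],"grip":0.05},
    {"dp":[0,0,-0.03],"rot":[0,0,0],"grip":0.05},
    {"dp":[0,0,-0.02],"rot":[0,0,0],"grip":0.05},
    {"dp":[0,0,0],"rot":[0,0,0],"grip":0.05},
  ],
)

```text
clock: 8.5
tcp_pos: [0.4699, 0.067, 0.1154]
orientation: [-2.979, 0.985, 0.0]
contact_force: [-0.2, -0.0, -0.7]
grip_width: 0.062
```

```bash
python3 -c "
from h import *
o=st()"
```

```text
8.5 [0.4699 0.067  0.1154] yaw -36.6 zaxis [ 0.001  0.004 -1.   ] F [-0.2 -0.  -0.7] M [-0.06 -0.05 -0.04] g 0.062
```

>>> send_rows(
  motion=[
    {"dp":[-0.003,0.003,0],"rot":[0,0,0],"grip":0.05},
    {"dp":[0,0,-0.02],"rot":[0,0,0],"grip":0.05},
    {"dp":[0,0,-0.02],"rot":[0,0,0],"grip":0.05},
    {"dp":[0,0,-0.02],"rot":[0,0,0],"grip":0.05},
    {"dp":[0,0,-0.015],"rot":[0,0,0],"grip":0.05},
    {"dp":[0,0,-0.008],"rot":[0,0,0],"grip":0.05},
    {"dp":[0,0,0],"rot":[0,0,0],"grip":0.05},
  ],
)

```text
clock: 9.38
tcp_pos: [0.4715, 0.0719, 0.0356]
orientation: [-2.971, 0.985, -0.011]
contact_force: [-0.1, -0.0, -1.4]
grip_width: 0.0622
```

```bash
python3 -c "
from h import *
o=st()"
```

```text
9.38 [0.4715 0.0719 0.0356] yaw -36.7 zaxis [ 0.01   0.009 -1.   ] F [-0.1 -0.  -1.4] M [-0.04 -0.01 -0.  ] g 0.0622
```

>>> send_rows(
  motion=[
    {"dp":[-0.004,-0.001,-0.003],"rot":[-0.009,0.01,0],"grip":0.05},
    {"dp":[0,0,-0.005],"rot":[0,0,0],"grip":0.05},
    {"dp":[0,0,-0.004],"rot":[0,0,0],"grip":0.05},
    {"dp":[0,0,-0.002],"rot":[0,0,0],"grip":0.05},
    {"dp":[0,0,0],"rot":[0,0,0],"grip":0.05},
  ],
)

```text
clock: 10.0
tcp_pos: [0.4687, 0.0715, 0.0273]
orientation: [-2.973, 0.991, -0.001]
contact_force: [-3.7, 1.0, 3.3]
grip_width: 0.0622
```

```bash
python3 -c "
from h import *
o=st()"
```

```text
10.0 [0.4687 0.0715 0.0273] yaw -36.9 zaxis [ 0.003  0.007 -1.   ] F [-3.7  1.   3.3] M [-0.03  0.37 -0.1 ] g 0.0622
```

>>> send_rows(
  motion=[
    {"dp":[-0.004,0.001,0.002],"rot":[-0.007,0.003,0],"grip":0.05},
    {"dp":[0,0,0],"rot":[0,0,0],"grip":0.05},
    {"dp":[0,0,-0.005],"rot":[0,0,0],"grip":0.05},
    {"dp":[0,0,0],"rot":[0,0,0],"grip":0.05},
  ],
)

```text
clock: 10.5
tcp_pos: [0.4658, 0.0729, 0.0274]
orientation: [-2.976, 0.993, 0.002]
contact_force: [-0.7, -0.7, 11.1]
grip_width: 0.0622
```

```bash
python3 -c "
from h import *
o=st()"
```

```text
10.5 [0.4658 0.0729 0.0274] yaw -36.9 zaxis [ 0.     0.004 -1.   ] F [-0.7 -0.7 11.1] M [0.05 0.89 0.14] g 0.0622
```

The knuckles are meeting the rim about 6 mm before the roll reaches the floor. I'll back off slightly and open just a few mm, so the roll settles flat.

>>> send_rows(
  motion=[
    {"dp":[0.0015,-0.001,0.001],"rot":[-0.004,0,0],"grip":0.05},
    {"dp":[0,0,0],"rot":[0,0,0],"grip":0.05},
    {"dp":[0,0,0],"rot":[0,0,0],"grip":0.065},
    {"dp":[0,0,0],"rot":[0,0,0],"grip":0.068},
    {"dp":[0,0,0],"rot":[0,0,0],"grip":0.068},
  ],
)

```text
clock: 11.12
tcp_pos: [0.4675, 0.0717, 0.0275]
orientation: [2.979, -0.994, 0.0]
contact_force: [-0.4, 0.5, 0.5]
grip_width: 0.0681
```

```bash
python3 -c "
from h import *
o=st()"
```

```text
11.12 [0.4675 0.0717 0.0275] yaw -36.9 zaxis [-0.    -0.001 -1.   ] F [-0.4  0.5  0.5] M [ 0.06 -0.04 -0.01] g 0.0681
```

>>> send_rows(
  motion=[
    {"dp":[0,0,0.01],"rot":[0,0,0],"grip":0.068},
    {"dp":[0,0,0.03],"rot":[0,0,0],"grip":0.068},
    {"dp":[0,0,0.03],"rot":[0,0,0],"grip":0.068},
    {"dp":[0,0,0.03],"rot":[0,0,0],"grip":0.068},
    {"dp":[0,0,0.03],"rot":[0,0,0],"grip":0.068},
    {"dp":[0.003,-0.045,0],"rot":[0,0,0],"grip":0.06},
    {"dp":[0.003,-0.045,0],"rot":[0,0,0],"grip":0.06},
    {"dp":[0.003,-0.045,0],"rot":[0,0,0],"grip":0.06},
    {"dp":[0.003,-0.045,0],"rot":[0,0,0],"grip":0.06},
    {"dp":[0.003,-0.035,0],"rot":[0,0,0],"grip":0.06},
    {"dp":[0,0,0],"rot":[0,0,0],"grip":0.06},
  ],
)

```text
clock: 12.5
tcp_pos: [0.4817, -0.1492, 0.168]
orientation: [-2.979, 0.989, -0.006]
contact_force: [-0.5, 0.6, -0.7]
grip_width: 0.0601
```

```bash
python3 - <<'E'
from h import *
o=st()
s=grab('side','s3');t=grab('top','t3')
k=5
a=cv2.resize(s['img'][160:225,225:305],None,fx=k,fy=k,interpolation=cv2.INTER_CUBIC)
b=cv2.resize(t['img'][200:265,165:245],None,fx=k,fy=k,interpolation=cv2.INTER_CUBIC)
cv2.imwrite('pics/s3.png',np.hstack([a,b])[:,:,::-1])
E
```

```text
12.5 [ 0.4817 -0.1492  0.168 ] yaw -36.7 zaxis [ 0.004  0.001 -1.   ] F [-0.5  0.6 -0.7] M [ 0.02  0.03 -0.03] g 0.0601
```

View pics/s3.png

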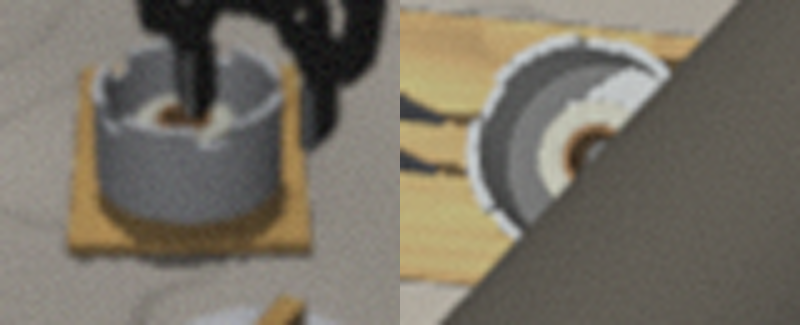

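```bash
python3 - <<'E'
from h import *
s=load('s3');t=load('t3');c=np.array([.467,.0705])
for n,f,x0,y0,P in(('s',s,225,160,[(108,122),(212,137),(122,70),(270,75)]),('t',t,85,200,[(575,42),(500,78),(490,215),(655,70),(477,140)])):
    for p in P:
        w=ray(f,x0+p[0]/5-.5,y0+p[1]/5-.5,.073)[:2]-c;a=np.degrees(np.arctan2(w[1],w[0]));print(n,p,round(np.linalg.norm(w)*1e3,1),round(a,1),round(a%72,1))
# template: rim brightness fit of notch model over (angle) using polar maps
for n,f in(('s',load('s0')),('t',load('t0'))):
    g=cv2.cvtColor(f['img'],7).astype(np.float32);r=[]
    for z,rr in((.075,.0595),(.075,.057),(.075,.0545),(.070,.0595),(.070,.0545)):
        uv=np.array([proj(f,p) for p in circ(c,rr,z,360)],np.float32);v=cv2.remap(g,uv[None,:,0],uv[None,:,1],1)[0]
        F=np.fft.fft(v-v.mean());r.append((abs(F[5])/360*2,round((-np.degrees(np.angle(F[5]))/5)%72,1)))
    print(n,[(round(float(a),1),b) for a,b in r])
E
```

```text
s (108, 122) 58.1 -150.1 65.9
s (212, 137) 56.0 -79.4 64.6
s (122, 70) 50.7 135.6 63.6
s (270, 75) 58.5 16.7 16.7
t (575, 42) 57.9 10.7 10.7
t (500, 78) 63.0 52.6 52.6
t (490, 215) 62.9 122.7 50.7
t (655, 70) 52.2 -37.7 34.3
t (477, 140) 61.3 84.9 12.9
s [(1.5, np.float32(27.7)), (4.8, np.float32(32.0)), (8.0, np.float32(32.3)), (9.5, np.float32(67.9)), (6.5, np.float32(58.4))]
t [(4.5, np.float32(61.6)), (8.5, np.float32(61.0)), (4.4, np.float32(54.6)), (8.7, np.float32(64.7)), (3.6, np.float32(49.9))]
```

>>> send_rows(
  motion=[
    {"dp":[0.0015,-0.001,-0.03],"rot":[-0.001,0.004,0],"grip":0.06},
    {"dp":[0,0,-0.03],"rot":[0,0,0],"grip":0.06},
    {"dp":[0,0,-0.03],"rot":[0,0,0],"grip":0.06},
    {"dp":[0,0,-0.02],"rot":[0,0,0],"grip":0.06},
    {"dp":[0,0,0],"rot":[0,0,0],"grip":0.06},
  ],
)

```text
clock: 13.22
tcp_pos: [0.4848, -0.1379, 0.0553]
orientation: [-2.984, 0.963, 0.003]
contact_force: [-0.1, 0.6, 0.3]
grip_width: 0.0598
```

```bash
python3 -c "
from h import *
o=st()"
```

```text
13.22 [ 0.4848 -0.1379  0.0553] yaw -35.8 zaxis [-0.     0.006 -1.   ] F [-0.1  0.6  0.3] M [-0.02  0.04 -0.01] g 0.0598
```

>>> send_rows(
  motion=[
    {"dp":[-0.001,-0.007,0],"rot":[-0.006,0,-0.014],"grip":0.06},
    {"dp":[0,-0.005,-0.01],"rot":[0,0,0],"grip":0.06},
    {"dp":[0,0,-0.01],"rot":[0,0,0],"grip":0.06},
    {"dp":[0,0,0],"rot":[0,0,0],"grip":0.06},
  ],
)

```text
clock: 13.72
tcp_pos: [0.4854, -0.1496, 0.0362]
orientation: [-2.982, 0.984, -0.005]
contact_force: [-0.5, 0.2, 0.4]
grip_width: 0.06
```

```bash
python3 -c "
from h import *
o=st()"
```

```text
13.72 [ 0.4854 -0.1496  0.0362] yaw -36.5 zaxis [ 0.004  0.    -1.   ] F [-0.5  0.2  0.4] M [-0.03 -0.01  0.04] g 0.06
```

>>> send_rows(
  motion=[
    {"dp":[-0.002,0,-0.006],"rot":[0,0.004,0],"grip":0.06},
    {"dp":[0,0,-0.006],"rot":[0,0,0],"grip":0.06},
    {"dp":[0,0,0],"rot":[0,0,0],"grip":0.03},
    {"dp":[0,0,0],"rot":[0,0,0],"grip":0.01},
    {"dp":[0,0,0],"rot":[0,0,0],"grip":0.005},
    {"dp":[0,0,0],"rot":[0,0,0],"grip":0.005},
    {"dp":[0,0,0],"rot":[0,0,0],"grip":0.005},
  ],
  grip_force=60,
)

```text
clock: 14.6
tcp_pos: [0.4837, -0.1499, 0.0237]
orientation: [2.983, -0.984, 0.0]
contact_force: [0.4, -0.4, -0.4]
grip_width: 0.0151
```

```bash
python3 -c "
from h import *
o=st()"
```

```text
14.6 [ 0.4837 -0.1499  0.0237] yaw -36.5 zaxis [ 0. -0. -1.] F [ 0.4 -0.4 -0.4] M [-0.12 -0.06 -0.01] g 0.0151
```

>>> send_rows(
  motion=[
    {"dp":[0,0,0.02],"rot":[0,0,0],"grip":0.005},
    {"dp":[0,0,0.04],"rot":[0,0,0],"grip":0.005},
    {"dp":[0,0,0.04],"rot":[0,0,0],"grip":0.005},
    {"dp":[0,0.01,0.03],"rot":[0,0,0.04],"grip":0.005},
    {"dp":[-0.003,0.035,0],"rot":[0,0,0.04],"grip":0.005},
    {"dp":[-0.003,0.04,0],"rot":[0,0,0.04],"grip":0.005},
    {"dp":[-0.003,0.04,0],"rot":[0,0,0.04],"grip":0.005},
    {"dp":[-0.003,0.04,0],"rot":[0,0,0.04],"grip":0.005},
    {"dp":[-0.003,0.03,0],"rot":[0,0,0.04],"grip":0.005},
    {"dp":[-0.002,0.02,0],"rot":[0,0,0.04],"grip":0.005},
    {"dp":[0,0,0],"rot":[0,0,0],"grip":0.005},
  ],
)

```text
clock: 15.98
tcp_pos: [0.4588, 0.0723, 0.1546]
orientation: [3.091, -0.545, -0.015]
contact_force: [0.4, -1.7, -2.9]
grip_width: 0.0148
```

```bash
python3 -c "
from h import *
o=st()"
```

```text
15.97 [0.4588 0.0723 0.1546] yaw -20.0 zaxis [-0.01  -0.001 -1.   ] F [ 0.4 -1.7 -2.9] M [-0.05 -0.04 -0.04] g 0.0148
```

>>> send_rows(
  motion=[
    {"dp":[0.008,-0.002,0],"rot":[0,-0.01,0.03],"grip":0.005},
    {"dp":[0,0,-0.015],"rot":[0,0,0],"grip":0.005},
    {"dp":[0,0,-0.015],"rot":[0,0,0],"grip":0.005},
    {"dp":[0,0,-0.01],"rot":[0,0,0],"grip":0.005},
    {"dp":[0,0,0],"rot":[0,0,0],"grip":0.005},
  ],
)

```text
clock: 16.6
tcp_pos: [0.4652, 0.0659, 0.1106]
orientation: [3.096, -0.508, -0.004]
contact_force: [0.1, 0.3, -3.3]
grip_width: 0.0146
```

```bash
python3 - <<'E'
from h import *
o=st()
s=grab('side','s4');t=grab('top','t4');k=5
a=cv2.resize(s['img'][140:220,225:305],None,fx=k,fy=k,interpolation=cv2.INTER_CUBIC)
b=cv2.resize(t['img'][190:270,165:245],None,fx=k,fy=k,interpolation=cv2.INTER_CUBIC)
cv2.imwrite('pics/s4.png',np.hstack([a,b])[:,:,::-1])
E
```

```text
16.6 [0.4652 0.0659 0.1106] yaw -18.7 zaxis [-0.003 -0.004 -1.   ] F [ 0.1  0.3 -3.3] M [-0.03  0.04  0.02] g 0.0146
```

View pics/s4.png

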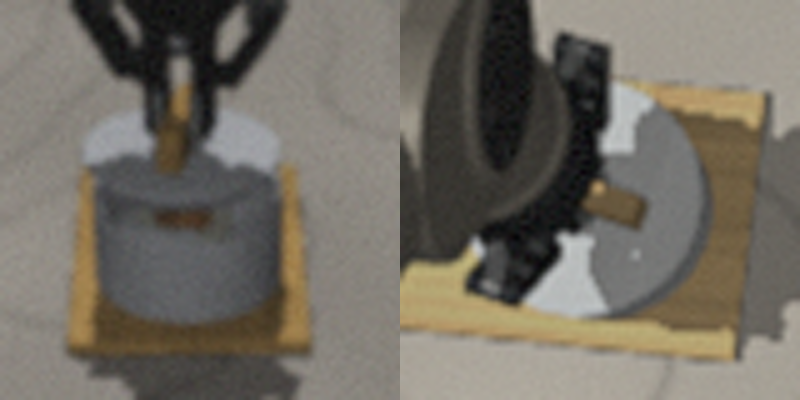

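>>> send_rows(
  motion=[
    {"dp":[0.002,0.0045,0],"rot":[0.004,-0.003,0],"grip":0.005},
    {"dp":[0,0,-0.004],"rot":[0,0,0],"grip":0.005},
    {"dp":[0,0,-0.004],"rot":[0,0,0],"grip":0.005},
    {"dp":[0,0,0],"rot":[0,0,0],"grip":0.005},
  ],
)

```text
clock: 17.2
tcp_pos: [0.4689, 0.0718, 0.1039]
orientation: [-3.097, 0.507, -0.005]
contact_force: [0.3, -1.1, -3.2]
grip_width: 0.0148
```

```bash
python3 -c "
from h import *
o=st()"
```

```text
17.2 [0.4689 0.0718 0.1039] yaw -18.6 zaxis [ 0.004  0.002 -1.   ] F [ 0.3 -1.1 -3.2] M [0.03 0.04 0.05] g 0.0148
```

>>> send_rows(
  motion=[
    {"dp":[-0.002,-0.0015,0],"rot":[-0.002,0.004,0],"grip":0.005},
    {"dp":[0,0,-0.003],"rot":[0,0,0],"grip":0.005},
    {"dp":[0,0,-0.003],"rot":[0,0,0],"grip":0.005},
    {"dp":[0,0,-0.003],"rot":[0,0,0],"grip":0.005},
    {"dp":[0,0,0],"rot":[0,0,0],"grip":0.005},
  ],
)

```text
clock: 17.82
tcp_pos: [0.4671, 0.0703, 0.0944]
orientation: [-3.1, 0.507, -0.0]
contact_force: [0.6, 1.1, -2.3]
grip_width: 0.0147
```

```bash
python3 -c "
from h import *
o=st()"
```

```text
17.82 [0.4671 0.0703 0.0944] yaw -18.6 zaxis [ 0.     0.001 -1.   ] F [ 0.6  1.1 -2.3] M [ 0.2  -0.05 -0.03] g 0.0147
```

>>> send_rows(
  motion=[
    {"dp":[0,0,-0.002],"rot":[0,0,0],"grip":0.005},
    {"dp":[0,0,-0.002],"rot":[0,0,0],"grip":0.005},
    {"dp":[0,0,0],"rot":[0,0,0],"grip":0.005},
  ],
)

```text
clock: 18.2
tcp_pos: [0.4679, 0.0707, 0.0927]
orientation: [-3.097, 0.507, 0.001]
contact_force: [-1.2, 0.8, -1.2]
grip_width: 0.0144
```

```bash
python3 -c "
from h import *
o=st()"
```

```text
18.2 [0.4679 0.0707 0.0927] yaw -18.6 zaxis [ 0.     0.004 -1.   ] F [-1.2  0.8 -1.2] M [ 0.08  0.16 -0.02] g 0.0144
```

>>> send_rows(
  motion=[
    {"dp":[0,0,-0.003],"rot":[0,0,-0.045],"grip":0.005},
    {"dp":[0,0,-0.003],"rot":[0,0,-0.045],"grip":0.005},
    {"dp":[0,0,-0.003],"rot":[0,0,-0.045],"grip":0.005},
    {"dp":[0,0,-0.003],"rot":[0,0,-0.045],"grip":0.005},
  ],
)

```text
clock: 18.7
tcp_pos: [0.4702, 0.0711, 0.0865]
orientation: [-3.032, 0.783, 0.0]
contact_force: [-5.8, 4.9, 1.1]
grip_width: 0.015
```

```bash
python3 -c "
from h import *
o=st()"
```

```text
18.7 [0.4702 0.0711 0.0865] yaw -29.0 zaxis [ 0.002  0.01  -1.   ] F [-5.8  4.9  1.1] M [1.06 0.93 0.61] g 0.015
```

>>> send_rows(
  motion=[
    {"dp":[-0.002,-0.001,-0.002],"rot":[-0.01,0.002,0.02],"grip":0.005},
    {"dp":[0,0,-0.003],"rot":[0,0,0],"grip":0.005},
    {"dp":[0,0,-0.003],"rot":[0,0,0],"grip":0.005},
  ],
)

```text
clock: 19.08
tcp_pos: [0.4695, 0.0711, 0.0843]
orientation: [-3.045, 0.748, 0.004]
contact_force: [-20.5, -0.1, 63.4]
grip_width: 0.0149
```

```bash
python3 -c "
from h import *
o=st()"
```

```text
19.07 [0.4695 0.0711 0.0843] yaw -27.6 zaxis [-0.001  0.006 -1.   ] F [-20.5  -0.1  63.4] M [-0.23  4.11  0.33] g 0.0149
```

The lid is home: z fell 8.4 mm and the reaction is firm. I'm relieving the force and releasing.

>>> send_rows(
  motion=[
    {"dp":[-0.001,0,0.002],"rot":[0,0,0],"grip":0.005},
    {"dp":[0,0,0],"rot":[0,0,0],"grip":0.03},
    {"dp":[0,0,0],"rot":[0,0,0],"grip":0.05},
    {"dp":[0,0,0],"rot":[0,0,0],"grip":0.05},
    {"dp":[0,0,0.02],"rot":[0,0,0],"grip":0.05},
    {"dp":[0,0,0.04],"rot":[0,0,0],"grip":0.05},
    {"dp":[-0.02,0,0.04],"rot":[0,0,0],"grip":0.05},
    {"dp":[-0.04,-0.03,0.03],"rot":[0,0,0],"grip":0.05},
    {"dp":[0.03,-0.06,0.02],"rot":[0,0,0],"grip":0.05},
    {"dp":[0.03,-0.06,0],"rot":[0,0,0],"grip":0.05},
  ],
)

```text
clock: 20.32
tcp_pos: [0.4624, -0.0701, 0.2378]
orientation: [-3.044, 0.722, 0.001]
contact_force: [1.6, 1.1, 0.1]
grip_width: 0.0499
```

```bash
python3 - <<'E'
from h import *
o=st();print(o['joints'])
s=grab('side','s5');t=grab('top','t5');k=4
a=cv2.resize(s['img'][90:225,220:320],None,fx=k,fy=k,interpolation=cv2.INTER_CUBIC)
b=cv2.resize(t['img'][170:270,100:240],None,fx=2.85,fy=2.85,interpolation=cv2.INTER_CUBIC)
im=np.zeros((540,800,3),np.uint8);im[:,:400]=a;im[:b.shape[0],400:400+b.shape[1]]=b[:,:400]
cv2.imwrite('pics/s5.png',im[:,:,::-1])
E
```

```text
20.32 [ 0.4624 -0.0701  0.2378] yaw -26.7 zaxis [ 0.002  0.013 -1.   ] F [1.6 1.1 0.1] M [ 0.02 -0.01  0.04] g 0.0499
[-0.86724485  0.1725806   1.01844534  2.07091714 -0.19222024  0.9874775
 -0.21489422]
```

View pics/s5.png

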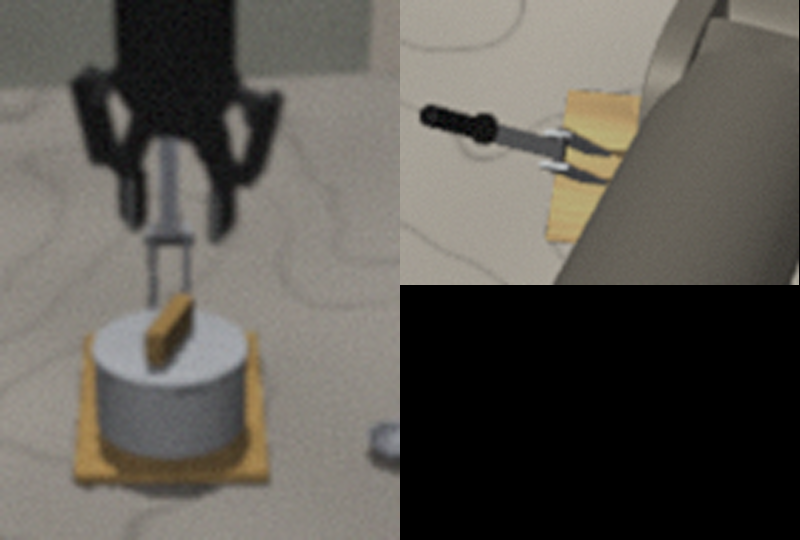

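The lid sits level and home, and the lever is up at the back. Next I'll check the handle position, then rise and go behind the lever with the fingers shut.

```bash
cat >> h.py <<'E'
O=np.array([.4675,.0705]);a_=np.radians(-6.15);XD=np.array([np.cos(a_),np.sin(a_)]);YD=np.array([-np.sin(a_),np.cos(a_)])
H=O+.105*YD
def rel():
    o=st();d=o['tcp_pos'][:2]-H;print('rel x,y,z',np.round([d@XD,d@YD,o['tcp_pos'][2]-.117],4),'joints',np.round(o['joints'],2))
def lev(th,r): return [*(H-YD*r*np.cos(th)),.117+r*np.sin(th)]
E
python3 - <<'E'
from h import *
print(H)
t=load('t0');s=load('s0')
for th in(1.8,1.9,2,2.1): print(th,[np.round(proj(f,lev(th,r)),1).tolist() for f in(t,s) for r in(.102,.157)])
print('seen top',100+118/3.953,190+97/3.953,100+33/3.953,190+80/3.953,'side',372/1.42,170/1.42,372/1.42,143/1.42)
E
```

```text
[0.47874883 0.17489571]
1.8 [[134.2, 215.5], [119.0, 210.9], [260.9, 119.2], [260.6, 101.5]]
1.9 [[130.5, 215.3], [113.1, 210.6], [260.9, 118.8], [260.6, 101.2]]
2 [[127.1, 215.2], [107.7, 210.5], [260.9, 118.9], [260.6, 101.4]]
2.1 [[124.1, 215.2], [102.9, 210.5], [260.9, 119.2], [260.7, 102.1]]
seen top 129.8507462686567 214.53832532253983 108.34809005818366 210.23779408044524 side 261.9718309859155 119.71830985915494 261.9718309859155 100.70422535211269
```

>>> send_rows(
  motion=[
    {"dp":[0,0,0.05],"rot":[0,0,0.045],"grip":0.0},
    {"dp":[0,0,0.055],"rot":[-0.013,0,0.045],"grip":0.0},
    {"dp":[0.0036,0.03,0.01],"rot":[0,0,0.045],"grip":0.0},
    {"dp":[0.0036,0.045,0],"rot":[0,0,0.045],"grip":0.0},
    {"dp":[0.0036,0.045,0],"rot":[0,0,0.045],"grip":0.0},
    {"dp":[0.0036,0.045,0],"rot":[0,0,0.045],"grip":0.0},
    {"dp":[0.0036,0.045,0],"rot":[0,0,0.045],"grip":0.0},
    {"dp":[0.0036,0.045,0],"rot":[0,0,0.045],"grip":0.0},
    {"dp":[0.0036,0.045,0],"rot":[0,0,0],"grip":0.0},
    {"dp":[0.0036,0.045,0],"rot":[0,0,0],"grip":0.0},
    {"dp":[0,0.015,0],"rot":[0,0,0],"grip":0.0},
    {"dp":[0,0,0],"rot":[0,0,0],"grip":0.0},
  ],
)

```text
clock: 21.92
tcp_pos: [0.487, 0.2904, 0.3496]
orientation: [3.116, -0.185, -0.002]
contact_force: [0.7, -1.3, -0.0]
grip_width: -0.0001
```

```bash
python3 -c "
from h import *
rel()"
```

```text
21.93 [0.487  0.2904 0.3496] yaw -6.8 zaxis [-0.002 -0.02  -1.   ] F [ 0.7 -1.3 -0. ] M [ 0.   -0.08  0.04] g -0.0001
rel x,y,z [-0.0041  0.1158  0.2326] joints [-1.28  0.25  0.77  1.69 -0.17  1.28 -0.59]
```

>>> send_rows(
  motion=[
    {"dp":[0.005,0.003,-0.02],"rot":[0.02,0,0],"grip":0.0},
    {"dp":[0,0,-0.03],"rot":[0,0,0],"grip":0.0},
    {"dp":[0,0,-0.03],"rot":[0,0,0],"grip":0.0},
    {"dp":[0,0,-0.03],"rot":[0,0,0],"grip":0.0},
    {"dp":[0,0,0],"rot":[0,0,0],"grip":0.0},
  ],
)

```text
clock: 22.55
tcp_pos: [0.4934, 0.2836, 0.238]
orientation: [3.135, -0.204, -0.002]
contact_force: [-0.2, 0.3, 0.9]
grip_width: -0.0001
```

```bash
python3 -c "
from h import *
rel()"
```

```text
22.55 [0.4934 0.2836 0.238 ] yaw -7.5 zaxis [-0.001 -0.    -1.   ] F [-0.2  0.3  0.9] M [-0.    0.02  0.03] g -0.0001
rel x,y,z [0.0029 0.1096 0.121 ] joints [-1.2   0.36  0.73  1.84 -0.27  1.05 -0.49]
```

Now push the lever toward the tin along its arc.

>>> send_rows(
  motion=[
    {"dp":[-0.001,-0.012,0],"rot":[0,0,0],"grip":0.0},
    {"dp":[-0.001,-0.012,0],"rot":[0,0,0],"grip":0.0},
    {"dp":[-0.001,-0.014,0.001],"rot":[0,0,0],"grip":0.0},
    {"dp":[-0.002,-0.015,0.002],"rot":[0,0,0],"grip":0.0},
    {"dp":[-0.002,-0.015,0.002],"rot":[0,0,0],"grip":0.0},
    {"dp":[-0.002,-0.015,0.002],"rot":[0,0,0],"grip":0.0},
  ],
)

```text
clock: 23.3
tcp_pos: [0.487, 0.1966, 0.2511]
orientation: [-3.126, 0.205, -0.009]
contact_force: [1.2, 3.4, -3.1]
grip_width: -0.0001
```

```bash
python3 -c "
from h import *
rel()"
```

```text
23.3 [0.487  0.1966 0.2511] yaw -7.5 zaxis [ 0.006  0.008 -1.   ] F [ 1.2  3.4 -3.1] M [ 0.57 -0.2  -0.03] g -0.0001
rel x,y,z [0.0059 0.0225 0.1341] joints [-1.15  0.25  0.78  1.93 -0.21  1.03 -0.41]
```

>>> send_rows(
  motion=[
    {"dp":[-0.003,-0.012,-0.002],"rot":[-0.008,0.006,0],"grip":0.0},
    {"dp":[-0.003,-0.012,-0.002],"rot":[0,0,0],"grip":0.0},
    {"dp":[-0.002,-0.012,-0.003],"rot":[0,0,0],"grip":0.0},
    {"dp":[-0.002,-0.016,-0.005],"rot":[0,0,0],"grip":0.0},
    {"dp":[-0.002,-0.016,-0.006],"rot":[0,0,0],"grip":0.0},
  ],
)

```text
clock: 23.92
tcp_pos: [0.4747, 0.1239, 0.2323]
orientation: [-3.135, 0.205, -0.003]
contact_force: [0.3, 2.6, -1.0]
grip_width: -0.0002
```

```bash
python3 -c "
from h import *
rel()"
```

```text
23.93 [0.4747 0.1239 0.2323] yaw -7.5 zaxis [ 0.002  0.    -1.   ] F [ 0.3  2.6 -1. ] M [ 0.68 -0.23  0.03] g -0.0002
rel x,y,z [ 0.0014 -0.0512  0.1153] joints [-1.08  0.21  0.81  2.02 -0.18  0.98 -0.31]
```

>>> send_rows(
  motion=[
    {"dp":[-0.001,-0.012,-0.008],"rot":[0,0,0],"grip":0.0},
    {"dp":[-0.001,-0.012,-0.009],"rot":[0,0,0],"grip":0.0},
    {"dp":[-0.001,-0.011,-0.012],"rot":[0,0,0],"grip":0.0},
    {"dp":[-0.001,-0.011,-0.013],"rot":[0,0,0],"grip":0.0},
    {"dp":[-0.001,-0.008,-0.014],"rot":[0,0,0],"grip":0.0},
  ],
)

```text
clock: 24.55
tcp_pos: [0.4674, 0.0645, 0.1722]
orientation: [3.134, -0.207, -0.003]
contact_force: [1.4, 3.0, 1.1]
grip_width: 0.0001
```

```bash
python3 -c "
from h import *
rel()"
```

```text
24.55 [0.4674 0.0645 0.1722] yaw -7.6 zaxis [-0.002 -0.001 -1.   ] F [1.4 3.  1.1] M [ 0.46 -0.13  0.04] g 0.0001
rel x,y,z [ 0.0006 -0.1109  0.0552] joints [-0.94  0.28  0.8   2.12 -0.26  0.84 -0.12]
```

>>> send_rows(
  motion=[
    {"dp":[0,-0.004,-0.012],"rot":[0,0,0],"grip":0.0},
    {"dp":[0,-0.003,-0.011],"rot":[0,0,0],"grip":0.0},
    {"dp":[0,-0.002,-0.007],"rot":[0,0,0],"grip":0.0},
    {"dp":[0,0,-0.004],"rot":[0,0,0],"grip":0.0},
  ],
)

```text
clock: 25.05
tcp_pos: [0.4661, 0.0531, 0.135]
orientation: [3.131, -0.209, -0.008]
contact_force: [-0.6, -0.2, 2.9]
grip_width: 0.0
```

```bash
python3 -c "
from h import *
rel()"
```

```text
25.05 [0.4661 0.0531 0.135 ] yaw -7.6 zaxis [-0.005 -0.003 -1.   ] F [-0.6 -0.2  2.9] M [-0.3   0.06 -0.03] g 0.0
rel x,y,z [ 0.0005 -0.1225  0.018 ] joints [-0.87  0.34  0.76  2.16 -0.34  0.76 -0.03]
```

>>> send_rows(
  motion=[
    {"dp":[0,0,-0.004],"rot":[0.003,-0.005,0],"grip":0.0},
    {"dp":[0,0,-0.003],"rot":[0,0,0],"grip":0.0},
  ],
)

```text
clock: 25.3
tcp_pos: [0.4661, 0.0524, 0.1276]
orientation: [3.134, -0.21, 0.0]
contact_force: [0.4, -0.8, 2.9]
grip_width: 0.0004
```

```bash
python3 -c "
from h import *
rel()"
```

```text
25.3 [0.4661 0.0524 0.1276] yaw -7.7 zaxis [ 0.    -0.001 -1.   ] F [ 0.4 -0.8  2.9] M [-0.34  0.11  0.  ] g 0.0004
rel x,y,z [ 0.0005 -0.1232  0.0106] joints [-0.86  0.35  0.75  2.17 -0.35  0.74 -0.01]
```

Past the not-home stop. Now press firmly.

>>> send_rows(
  motion=[
    {"dp":[0,0,-0.002],"rot":[0,0,0],"grip":0.0},
    {"dp":[0,0,-0.002],"rot":[0,0,0],"grip":0.0},
  ],
)

```text
clock: 25.55
tcp_pos: [0.4664, 0.0522, 0.1253]
orientation: [-3.134, 0.211, 0.001]
contact_force: [-14.6, -1.6, 46.9]
grip_width: 0.0001
```

```bash
python3 -c "
from h import *
rel()"
```

```text
25.55 [0.4664 0.0522 0.1253] yaw -7.7 zaxis [-0.001  0.001 -1.   ] F [-14.6  -1.6  46.9] M [-0.42  3.1   0.  ] g 0.0001
rel x,y,z [ 0.0009 -0.1233  0.0083] joints [-0.86  0.36  0.74  2.17 -0.36  0.74 -0.01]
```

Pressed home with about 47 N, z at the expected level. Backing off straight up.

>>> send_rows(
  motion=[
    {"dp":[0,0,0.004],"rot":[0,0,0],"grip":0.0},
    {"dp":[0,0,0.03],"rot":[0,0,0],"grip":0.0},
    {"dp":[0,0,0.05],"rot":[0,0,0],"grip":0.0},
    {"dp":[0.01,-0.04,0.04],"rot":[0,0,0],"grip":0.0},
    {"dp":[0.01,-0.06,0],"rot":[0,0,0],"grip":0.0},
    {"dp":[0.01,-0.06,0],"rot":[0,0,0],"grip":0.0},
    {"dp":[0.01,-0.06,0],"rot":[0,0,0],"grip":0.0},
    {"dp":[0,-0.02,0],"rot":[0,0,0],"grip":0.0},
    {"dp":[0,0,0],"rot":[0,0,0],"grip":0.0},
  ],
)

```text
clock: 26.68
tcp_pos: [0.5071, -0.1904, 0.2541]
orientation: [-3.132, 0.194, -0.004]
contact_force: [0.2, -0.2, -0.6]
grip_width: -0.0001
```

```bash
python3 - <<'E'
from h import *
st()
s=grab('side','s6');t=grab('top','t6')
a=cv2.resize(s['img'][100:280,180:390],None,fx=1.9,fy=1.9,interpolation=cv2.INTER_CUBIC)[:,:399]
b=cv2.resize(t['img'][90:280,90:300],None,fx=1.9,fy=1.9,interpolation=cv2.INTER_CUBIC)[:,:399]
k=cv2.resize(s['img'][150:220,210:310],None,fx=3.99,fy=3.4,interpolation=cv2.INTER_CUBIC)[:238,:399]
im=np.zeros((600,798,3),np.uint8);im[:a.shape[0],:399]=a;im[:b.shape[0],399:]=b;im[361:361+k.shape[0],:399]=k
cv2.imwrite('pics/f.png',im[:,:,::-1])
for th in(0,.08): print(th,[np.round(proj(s,lev(th,r)),1).tolist() for r in(.102,.13,.157)])
E
```

```text
26.68 [ 0.5071 -0.1904  0.2541] yaw -7.1 zaxis [ 0.003  0.003 -1.   ] F [ 0.2 -0.2 -0.6] M [ 0.06 -0.04  0.01] g -0.0001
0 [[261.4, 165.2], [261.5, 169.5], [261.5, 173.9]]
0.08 [[261.4, 162.8], [261.4, 166.4], [261.4, 170.0]]
```

View pics/f.png

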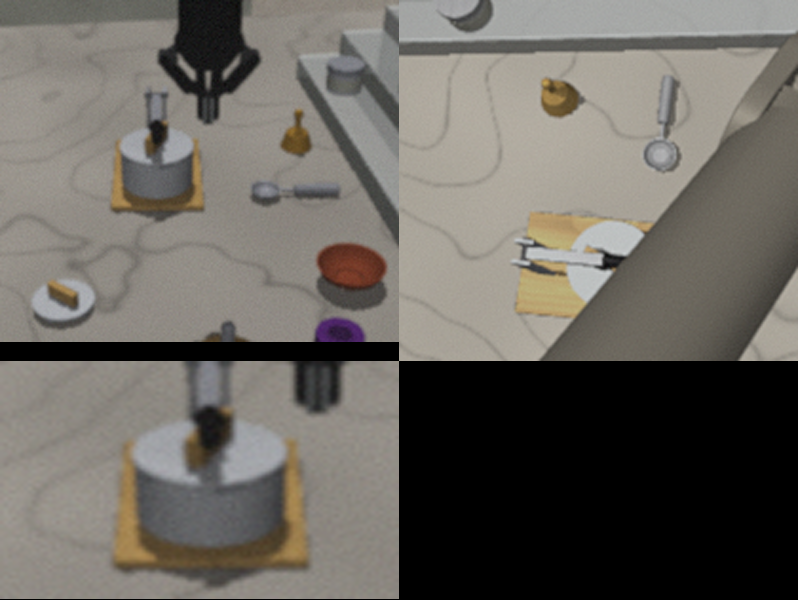

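The lever is level: its handle shows at about pixel (262.6,169.7), against (261.5,169.5) predicted for an angle of 0. The lid is home, the bystanders look untouched and the arm is clear.

```bash
python3 -c "
from h import *
print(hand_in())"
```

```text
the job is handed in; nothing more can be done
None
```

The job is done and handed in at 26.7 s on the clock, and my last checks found nothing out of place. I lifted the smaller cream roll off its spindle and laid it in the tin. Then I fitted the largest lid and turned it until the tabs dropped in, and closed the clamp onto its grip.

**Final checks**
- **Roll:** it lies flat in the tin. The gripper's knuckles touched the rim (about 11 N), so I let the roll go an estimated 6–7 mm above the tin floor and it fell the rest of the way.
- **Lid:** the tool dropped 8.4 mm from the tabs-on-rim height, against 8 mm expected, and met a firm stop of 63 N at the wrist. The lid looked level afterwards.
- **Clamp:** I pressed the handle with about 47 N through the fingertips. The lever is level, within about 1 pixel of where it should be at angle 0.
- **Bystanders:** the dish, spoon and bell look undisturbed, and the arm is clear of everything.

**What went wrong on the way:** my first grasp of the roll was too high and about 12 mm off, and it nudged the roll against the post. I opened, re-centred and regrasped before lifting.

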